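Press a mould dowel home with bench locking pliers

ROBOT

A 7-joint arm with a two-finger parallel gripper is mounted at the origin on the work surface. World frame = base frame: x ahead of the robot, y to its left, z up, the work surface at z = 0. Lengths are in m, angles in rad, forces in N, time in s.
With the tool pointing down it reaches from about 0.425 to 0.875 m from the base axis. Payload 8.4 kg.
Tool frame: the origin (TCP) lies at the very end of the fingers, on their centre line; the grasp point (between the pads) lies 19 mm behind it (manip.tcp_to_grasp is the z of the grasp point in the tool frame, in m); z points along the fingers, y is the line along which they close (so a half turn about z gives the same grasp; the last joint's range is limited). The gripper opens to 85 mm and grips with 20 to 120 N. Pads are 22 mm wide; open, the fingers measure 114 mm over their backs; the gripper's body (76 mm by 85 mm) begins 54 mm behind the grasp point. The pads swing forward as they close: fully open they stand 13 mm farther back than shut.
Start: joints at [1.165, 0.333, 0.04, 1.465, -0.013, 1.343, -0.059], TCP at [0.196, -0.62, 0.231] pointing down, gripper open.
Joint ranges: [-2.58, 2.58], [-0.38, 2.09], [-1.3, 1.39], [0.25, 2.4], [-1.5, 4.64], [0.08, 2.09], [-2.65, 2.65]. Speed limits (rad/s): [2.22, 2.22, 2.79, 2.79, 3.14, 3.14, 3.14].

INTERFACE

Orientations are given as a unit quaternion [w, x, y, z].
In Python, from workcell import manip gives the robot as it stands.
- The arm moves only by the tool servo_tool, never from a script. Its argument "targets" is a list of rows, each an object with "claw": the closure, from -1 (fully open) to 1 (shut), so that 0 is half open; "dp": the shift along the tool's x, y, z in mm, a list of three; "angular": the turn, a rotation vector about the tool's x, y, z in rad, a list of three. A call has 1 to 12 rows; each row shifts and turns the commanded pose from where the row before left it, along the tool's axes as they then stand; what a row does not reach is not made up. A row lasts 1/12 s, in which the tool goes at most 41.7 mm and 7.16 degrees, less where a joint would pass 70% of its speed; a pose out of reach is approached as far as the arm can. A call with a gripper value outside its range is refused whole. The fingers move at their own pace and stop on an object; the grip force is fixed at half the most. Time passes only in rows, so rows that do not move let the fingers close. It gives the time, the measured TCP pose, the force, the opening and the grip force at its end, in the units of the state.
- manip.get_state(): the state, without advancing time (a new reading comes with each control period).
- manip.grab_frame(name): name is "scene" or "top" or "wrist"; returns a dict with "color" (384x512x3 uint8, blue, green, red), "fovy" (degrees; the focal length in pixels is half the picture's height over the tangent of half this angle, whatever the lens; pixels are square), "cx", "cy" (the principal point, pixels), "k1" (the pictures are not rectified: a ray, as slopes to the right and down, at radius r is drawn at 1 + k1 r^2 times it, then the intrinsics apply), "R" (3x3) and "t" (3): a world point X has camera coordinates R X + t. Camera axes: x right, y down, z forward; pixel columns grow to the right and rows downward; lengths in m; the calibration is good to about 2 mm. A picture is of the moment at which its call begins. There is no depth.
- manip.finish_job(): hands the job in; it is judged then, once.
The state is a dict: "t": time; "joints": joint angles; "joint_vel": joint speeds; "joint_torque": joint torques, N m; "tool_pos": TCP position; "ee_rot": TCP orientation; "wrist_force": force on the tool from outside, world axes, zero at the start; "ft_torque": the same for the moment, N m; "opening": finger opening in m; "finger_force": force on a finger pad.
Only numpy, scipy, OpenCV 4.12 (cv2) and the standard library are available. Lean on these libraries where they do the work, as an engineer would, in place of code of your own. Each camera call takes 0.05 s, during which the arm holds its last target. There are 200 camera calls.

TASK

The brass dowel of the dark wooden mould block still stands proud: with the locking pliers that hold this block, squeeze the two handles together until they snap over centre and stay locked by themselves with the dowel pressed in, and let go. Then flick their red release lever sideways, towards the fixed bare-steel handle, so that the pliers spring open again, and leave the lever free. Leave the empty spare pliers alone and the blue vase standing where it is.

Things in the scene. Friction and masses are not known exactly. Their poses are not given: they have to be found in the camera images.
- press: Pliers to use: steel locking pliers bolted to the bench, lying level at z 60 mm (handles z 49-71), jaws holding a dark wood block, 42 x 28 x 40. Origin on the bench; x runs from handles to jaws, y towards the moving handle. In mm here: fixed handle 14 wide, x -115 to 10, outer face y -20. Squeeze from above at x -60, y 0, z 60, closing along y. Base plate and jaws: x -15 to 125, |y| < 55, top z 80
- press_handle (a joint): Swing of their moving handle (black sleeve, bar 14 mm wide), rad. 0 open: outer face y +34 at x -60; 0.15 locked at its stop: y +20, parallel to the fixed handle, so the span there goes from 54 to 40 mm. Pin at x 30, y 8, free end at x -115. Needs up to 20 N at x -60; past 0.11 (centre) it snaps home and stays; below 0.11 it springs open when let go. Frame and mm of press
- press_lever (a joint): Swing of their red release lever, rad: 0 rest, 0.4 stop. Pivot x -106, y 0, between the handles (frame and mm of press). Upright red tab 26 (x) x 8 (y) mm, z 46 to 80, centred x -165, y 0, behind the handles' ends. Push it sideways to -y (fixed handle's side) by 18 to 22 mm, up to 5 N: past about 0.27 it throws the locked handle open. A light spring returns it to 0
- press_dowel (a joint): How far the brass dowel (square head 16 mm, on the block's face towards the moving jaw) is pushed into the block, m. Starts at 0 to 0.001; 0.0085 is head against block. The jaw presses it to about 0.0075 as the handle locks. It stays where it is pushed
- spare: Spare pliers: same build, size, colours and axes as press, also bolted down and open, but nothing in the jaws. To be left alone
- vase: Blue vase, 60 mm wide, 110 mm tall, 0.3 kg, loose, standing between the two pliers near their jaw ends. Origin at the centre of its foot, z up

How it is judged:
By the outcome, as a careful person would: the job done as asked, in the order asked, and still so for the second after the job is handed in, with the robot touching nothing.
It also fails if it takes over 38 s, if anything falls off the work surface, if the arm or the gripper's body presses on something with over 40 N, if the wrist force passes 120 N, or if a joint passes its speed limit or range.

## Working session

There is one attempt and no reset: what is moved stays moved. The work goes in short steps, Python scripts to look and compute and a tool call to move; the robot and the scene stay as the last step left them, time stands still between calls to the robot, and variables do not carry over. Pictures are saved under pics/ and viewed, at most 10 in all, crops included, and the job is handed in when it is done.

Besides the shell and the picture viewer there is one more tool, called by a JSON object that holds its "op" and its "data". servo_tool: Moves the arm, as the interface text tells. Its arguments: {"type":"object","properties":{"targets":{"type":"array"}},"required":["targets"]}

```bash
mkdir -p pics
cat > h.py <<'E'
import numpy as np, cv2
from workcell import manip
def grab(n,out=None):
    f=manip.grab_frame(n)
    if out: cv2.imwrite('pics/'+out,f['color'])
    return f
def K(f):
    fl=192/np.tan(np.radians(f['fovy'])/2)
    return np.array([[fl,0,f['cx']],[0,fl,f['cy']],[0,0,1.]])
def pix2w(f,uv,z):
    uv=np.array(uv,float).reshape(-1,1,2)
    s=cv2.undistortPoints(uv,K(f),np.array([f['k1'],0,0,0.])).reshape(-1,2)
    R=np.array(f['R']);t=np.array(f['t']);C=-R.T@t
    d=np.c_[s,np.ones(len(s))]@R
    zz=np.broadcast_to(z,len(s))
    return C+d*((zz-C[2])/d[:,2])[:,None]
def w2pix(f,X):
    p,_=cv2.projectPoints(np.array(X,float).reshape(-1,1,3),cv2.Rodrigues(np.array(f['R']))[0],np.array(f['t'],float),K(f),np.array([f['k1'],0,0,0.]))
    return p.reshape(-1,2)
E
python3 - <<'E'
from h import *
import pickle
a={n:grab(n) for n in('top','scene')}
pickle.dump(a,open('f0.pkl','wb'))
for n in a: cv2.imwrite(f'pics/{n}0.png',a[n]['color'])
s=manip.get_state();print(s)
E
```

```text
{'t': 0.1, 'joints': array([ 1.16480783,  0.33383821,  0.03988996,  1.46619073, -0.0134282 ,
        1.3433277 , -0.0584935 ]), 'joint_vel': array([-0.00010759, -0.0002875 , -0.00080617, -0.00282421,  0.00148566,
        0.00199519, -0.00073253]), 'joint_torque': array([ 3.72407434e-03, -6.60015106e+01,  1.37009628e+00, -4.06471038e+01,
        1.70478917e-02,  8.93294084e-03, -2.47401698e-05]), 'tool_pos': array([ 0.19614504, -0.61925137,  0.23050789]), 'ee_rot': array([-7.33203071e-04,  9.88260269e-01,  1.52777877e-01, -1.52596923e-04]), 'wrist_force': array([0.71864276, 0.13889864, 0.07216592]), 'ft_torque': array([ 0.02618583, -0.02184347,  0.00298932]), 'finger_force': 0.0, 'opening': 0.08530140509106919}
```

View pics/top0.png

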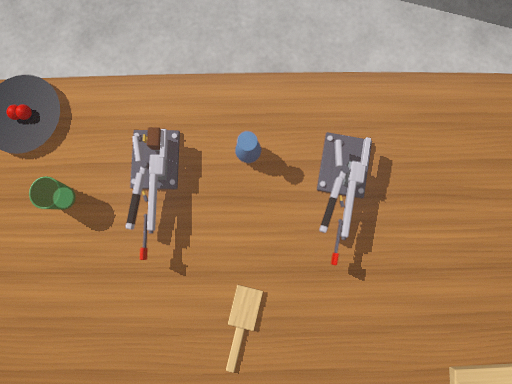

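View pics/scene0.png

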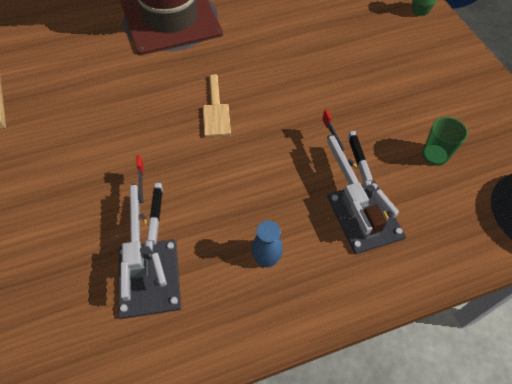

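The top view shows the press on the left: block at (154,138), black handle end at (130,226), steel handle end at (151,229) and red tab at (143,253). The spare is on the right and the vase is at (248,147). I'll enlarge the press.

Run:
```python
from h import *
import pickle
a=pickle.load(open('f0.pkl','rb'))
f=a['top']
c=f['color'][115:270,100:210]
cv2.imwrite('pics/c.png',cv2.resize(c,None,fx=3.8,fy=3.8,interpolation=cv2.INTER_CUBIC))
for n,p,z in[('tab',(143,250),.08),('steelend',(151,229),.071),('blackend',(130,226),.071),('vase foot',(249,155),0),('tabspare',(336,259),.08)]: print(n,pix2w(f,p,z).round(4))
def red(f,x0,x1,y0,y1):
    h=f['color'].astype(int);m=(h[...,2]>120)&(h[...,1]<60)&(h[...,0]<60)
    q=np.argwhere(m[y0:y1,x0:x1]);return q.mean(0)[::-1]+[x0,y0],q.min(0)[::-1]+[x0,y0],q.max(0)[::-1]+[x0,y0],len(q)
print(red(f,120,170,230,275)); s=a['scene'];print(red(s,315,340,100,130))
print(pix2w(f,red(f,120,170,230,275)[0],.07),pix2w(s,red(s,315,340,100,130)[0],.065))
print('C',-np.array(f['R']).T@f['t'],-np.array(s['R']).T@s['t'])
```

```text
tab [[0.5217 0.2222 0.08  ]]
steelend [[0.5663 0.2084 0.071 ]]
blackend [[0.5731 0.2542 0.071 ]]
vase foot [[ 0.7418 -0.0018  0.    ]]
tabspare [[ 0.4987 -0.1829  0.08  ]]
(array([143.03773585, 254.1509434 ]), array([140, 248]), array([146, 259]), 53)
(array([328.11428571, 114.97142857]), array([325, 109]), array([331, 121]), 35)
[[0.51292899 0.22483201 0.07      ]] [[0.50924869 0.23132421 0.065     ]]
C [ 0.52362345 -0.01805071  0.92492741] [ 1.0806201  -0.15533353  0.8427748 ]
```

View pics/c.png

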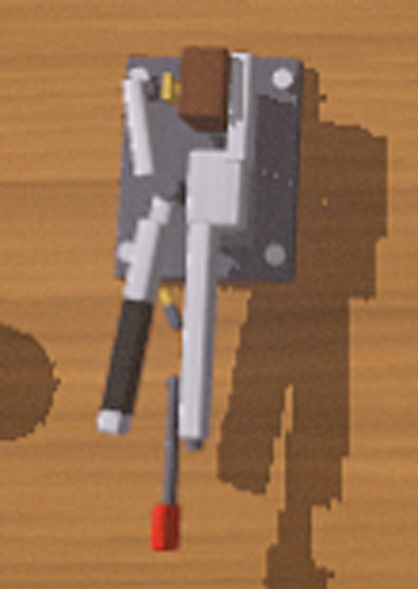

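The enlarged crop shows the steel handle's top face running from (201,225) to its end at (192,437), the red tab at (165,527) with its top face slightly left, and the black handle's end at (115,420). From these I'll fit the press pose.

Run:
```python
from h import *
import pickle
from scipy.optimize import least_squares
from scipy.spatial.transform import Rotation as Ro
a=pickle.load(open('f0.pkl','rb'));f=a['top'];s=a['scene']
# press pts(mm), crop px
L=[((-115,-6,71),(180,437)),((-115,-20,71),(205,437)),((0,-6,71),(188,235)),((0,-20,71),(212,235)),((-165,0,80),(161,526)),((-178,4,80),(151,550)),((125,55,8),(128,57)),((125,-55,8),(302,60)),((-15,-55,8),(296,280)),((-15,55,8),(118,276))]
P=np.array([l[0] for l in L])/1000.;U=np.array([l[1] for l in L])/3.8+[100,115]
use=[0,1,4,5,6,7,8,9]
def w(p,X): 
    c,si=np.cos(p[2]),np.sin(p[2]);return np.c_[p[0]+c*X[:,0]-si*X[:,1],p[1]+si*X[:,0]+c*X[:,1],X[:,2]]
fun=lambda p:(w(p,P[use])-0+0,)
r=least_squares(lambda p:(w2pix(f,w(p,P[use]))-U[use]).ravel(),[.68,.2,0],loss='soft_l1')
print(r.x,np.degrees(r.x[2]));print((w2pix(f,w(r.x,P))-U).round(1))
q=w(r.x,np.array([[-165,0,80],[-60,0,60],[-115,-13,71],[-60,27,60]])/1000.)
print(q.round(4),w2pix(s,q).round(1))
img=s['color'].copy()
st=manip.get_state();rr=Ro.from_quat(st['ee_rot'],scalar_first=True);print(rr.as_matrix().round(3))
yt=rr.as_matrix()[:,1];print('tool y az',np.degrees(np.arctan2(yt[1],yt[0])))
```

```text
[ 0.67915017  0.21960278 -0.02392564] -1.370838416612547
[[-0.1  0.1]
 [-0.2  0.2]
 [ 0.2  0.3]
 [ 0.3  0.4]
 [-0.1  0.2]
 [ 0.4  0.1]
 [ 0.3 -0.1]
 [ 0.3 -0.7]
 [-0.4 -0.2]
 [-0.3  0.3]]
[[0.5142 0.2236 0.08  ]
 [0.6192 0.221  0.06  ]
 [0.5639 0.2094 0.071 ]
 [0.6198 0.248  0.06  ]] [[326.8 113. ]
 [345.5 156.4]
 [329.9 134.6]
 [357.4 153.1]]
[[ 0.953  0.302 -0.001]
 [ 0.302 -0.953  0.001]
 [-0.    -0.001 -1.   ]]
tool y az -72.42411216437998
```

{"op": "servo_tool", "data": {"targets": [{"claw": -1,"dp": [0,0,0],"angular": [0,0,0.111]},{"claw": -1,"dp": [0,0,0],"angular": [0,0,0.111]},{"claw": -1,"dp": [0,0,0],"angular": [0,0,0.11]},{"claw": -1,"dp": [14,-29.5,0],"angular": [0,0,0]},{"claw": -1,"dp": [14,-29.5,0],"angular": [0,0,0]},{"claw": -1,"dp": [14,-29.5,0],"angular": [0,0,0]},{"claw": -1,"dp": [14,-29.5,0],"angular": [0,0,0]},{"claw": -1,"dp": [14,-29.5,0],"angular": [0,0,0]},{"claw": -1,"dp": [14,-29.5,0],"angular": [0,0,0]},{"claw": -1,"dp": [14,-29.5,0],"angular": [0,0,0]},{"claw": -1,"dp": [14,-29.5,0],"angular": [0,0,0]},{"claw": -1,"dp": [14,-29.5,0],"angular": [0,0,0]}]}}

```text
t: 1.1
tool_pos: [0.3292, -0.3557, 0.2311]
ee_rot: [-0.0, 1.0, -0.013, -0.0]
wrist_force: [0.5, 0.3, -0.6]
opening: 0.0854
finger_force: 0.0
```

{"op": "servo_tool", "data": {"targets": [{"claw": -1,"dp": [14,-29.5,0],"angular": [0,0,0]},{"claw": -1,"dp": [14,-29.5,0],"angular": [0,0,0]},{"claw": -1,"dp": [14,-29.5,0],"angular": [0,0,0]},{"claw": -1,"dp": [14,-29.5,0],"angular": [0,0,0]},{"claw": -1,"dp": [14,-29.5,0],"angular": [0,0,0]},{"claw": -1,"dp": [14,-29.5,0],"angular": [0,0,0]},{"claw": -1,"dp": [14,-29.5,0],"angular": [0,0,0]},{"claw": -1,"dp": [14,-29.5,0],"angular": [0,0,0]},{"claw": -1,"dp": [14,-29.5,0],"angular": [0,0,0]},{"claw": -1,"dp": [14,-29.5,0],"angular": [0,0,0]},{"claw": -1,"dp": [14,-29.5,0],"angular": [0,0,0]},{"claw": -1,"dp": [14,-29.5,0],"angular": [0,0,0]}]}}

```text
t: 2.1
tool_pos: [0.5061, -0.0063, 0.2312]
ee_rot: [0.0, 1.0, -0.013, -0.0]
wrist_force: [0.3, -0.3, 0.2]
opening: 0.0859
finger_force: 0.0
```

{"op": "servo_tool", "data": {"targets": [{"claw": -1,"dp": [13.4,-28.7,0],"angular": [0,0,0]},{"claw": -1,"dp": [13.4,-28.7,0],"angular": [0,0,0]},{"claw": -1,"dp": [13.4,-28.7,0],"angular": [0,0,0]},{"claw": -1,"dp": [13.4,-28.7,0],"angular": [0,0,0]},{"claw": -1,"dp": [13.4,-28.7,0],"angular": [0,0,0]},{"claw": -1,"dp": [13.4,-28.7,0],"angular": [0,0,0]},{"claw": -1,"dp": [13.4,-28.7,0],"angular": [0,0,0]},{"claw": -1,"dp": [13.4,-28.7,0],"angular": [0,0,0]},{"claw": -1,"dp": [0,0,0],"angular": [0,0,0]},{"claw": -1,"dp": [0,0,0],"angular": [0,0,0]}]}}

```text
t: 2.93
tool_pos: [0.6183, 0.2213, 0.2302]
ee_rot: [-0.0, 1.0, -0.011, -0.001]
wrist_force: [0.3, -0.7, 0.8]
opening: 0.0853
finger_force: 0.0
```

Run:
```python
from h import *
f=grab('wrist')
img=f['color'].copy()
p=np.array([.67915,.2196,-.023926]);c,s=np.cos(p[2]),np.sin(p[2])
for X in[(-165,0,80),(-115,-20,71),(-115,-6,71),(-60,34,60),(-60,-20,71),(-178,4,80)]:
    x=np.array(X)/1e3
    W=[p[0]+c*x[0]-s*x[1],p[1]+s*x[0]+c*x[1],x[2]];u=w2pix(f,W)[0];print(X,u.round(1))
    cv2.circle(img,tuple(int(v) for v in u.round()),2,(0,255,255),-1)
cv2.imwrite('pics/w1.png',img);print(manip.get_state()['tool_pos'])
```

```text
(-165, 0, 80) [253.1 266.9]
(-115, -20, 71) [271.3 222.5]
(-115, -6, 71) [258.6 222.5]
(-60, 34, 60) [221.8 171.3]
(-60, -20, 71) [272.4 173.9]
(-178, 4, 80) [249.5 277. ]
[0.61845627 0.21951291 0.23048996]
```

View pics/w1.png

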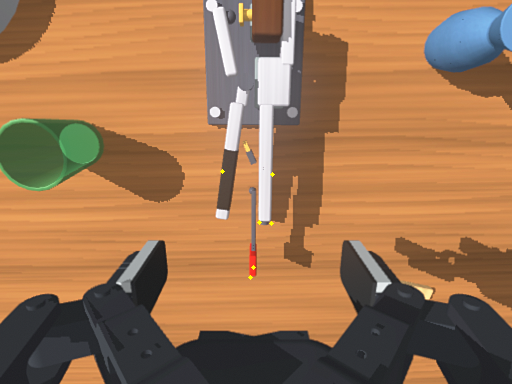

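The wrist picture confirms the fit. The projected dots land on the tab (253,267), the steel handle's end (265,222) and the outer face of the black handle (222,171). Next I descend.

{"op": "servo_tool", "data": {"targets": [{"claw": -1,"dp": [1,0,30],"angular": [0,0,0]},{"claw": -1,"dp": [0,0,30],"angular": [0,0,0]},{"claw": -1,"dp": [0,0,30],"angular": [0,0,0]},{"claw": -1,"dp": [0,0,30],"angular": [0,0,0]},{"claw": -1,"dp": [0,0,25],"angular": [0,0,0]},{"claw": -1,"dp": [0,0,20],"angular": [0,0,0]},{"claw": -1,"dp": [0,0,15],"angular": [0,0,0]},{"claw": -1,"dp": [0,0,9],"angular": [0,0,0]},{"claw": -1,"dp": [0,0,0],"angular": [0,0,0]},{"claw": -1,"dp": [0,0,0],"angular": [0,0,0]}]}}

```text
t: 3.82
tool_pos: [0.6201, 0.2188, 0.043]
ee_rot: [-0.0, 1.0, -0.013, 0.0]
wrist_force: [0.6, 0.5, 1.3]
opening: 0.0858
finger_force: 0.0
```

{"op": "servo_tool", "data": {"targets": [{"claw": -0.3,"dp": [0,-1,0],"angular": [0,0,0]},{"claw": 0,"dp": [0,0,0],"angular": [0,0,0]},{"claw": 0.2,"dp": [0,0,0],"angular": [0,0,0]},{"claw": 0.5,"dp": [0,0,0],"angular": [0,0,0]},{"claw": 1,"dp": [0,0,0],"angular": [0,0,0]},{"claw": 1,"dp": [0,0,0],"angular": [0,0,0]},{"claw": 1,"dp": [0,0,0],"angular": [0,0,0]},{"claw": 1,"dp": [0,0,0],"angular": [0,0,0]},{"claw": 1,"dp": [0,0,0],"angular": [0,0,0]},{"claw": 1,"dp": [0,0,0],"angular": [0,0,0]}]}}

```text
t: 4.65
tool_pos: [0.6212, 0.2217, 0.0462]
ee_rot: [-0.001, 1.0, -0.012, 0.002]
wrist_force: [-4.1, -0.5, 16.9]
opening: 0.0388
finger_force: 60.9
```

{"op": "servo_tool", "data": {"targets": [{"claw": 0.3,"dp": [0,0,0],"angular": [0,0,0]},{"claw": -0.3,"dp": [0,0,0],"angular": [0,0,0]},{"claw": -1,"dp": [0,0,0],"angular": [0,0,0]},{"claw": -1,"dp": [0,0,0],"angular": [0,0,0]},{"claw": -1,"dp": [0,0,0],"angular": [0,0,0]},{"claw": -1,"dp": [0,0,-15],"angular": [0,0,0]},{"claw": -1,"dp": [0,0,-30],"angular": [0,0,0]},{"claw": -1,"dp": [0,0,-30],"angular": [0,0,0]},{"claw": -1,"dp": [0,0,-30],"angular": [0,0,0]},{"claw": -1,"dp": [0,0,-30],"angular": [0,0,0]},{"claw": -1,"dp": [0,0,0],"angular": [0,0,0]},{"claw": -1,"dp": [0,0,0],"angular": [0,0,0]}]}}

```text
t: 5.65
tool_pos: [0.6208, 0.2207, 0.1805]
ee_rot: [-0.001, 1.0, -0.013, 0.002]
wrist_force: [-0.3, 0.3, -0.6]
opening: 0.0857
finger_force: 0.0
```

Run:
```python
from h import *
f=grab('wrist')
cv2.imwrite('pics/w2.png',f['color']);print(manip.get_state()['tool_pos'],manip.get_state()['joints'])
```

```text
[0.62003951 0.22009514 0.17848561] [ 0.05803116  0.45219648 -0.63093178  1.48559363  0.27199824  1.29086533
 -2.19598587]
```

View pics/w2.png

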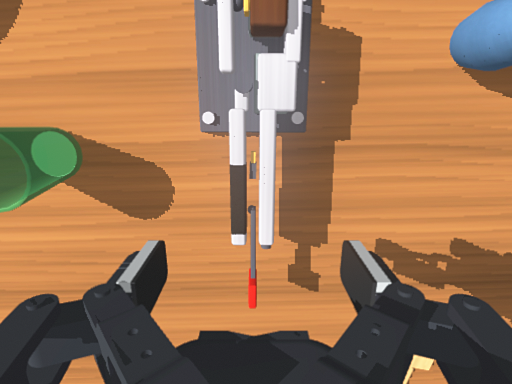

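After letting go, the handles stay parallel and locked: black sleeve end at (238,240), steel end at (266,244), tab at (252,290). Next I straddle the tab with the fingers part-open.

{"op": "servo_tool", "data": {"targets": [{"claw": -0.3,"dp": [-27,0,0],"angular": [0,0,0]},{"claw": -0.3,"dp": [-27,0,0],"angular": [0,0,0]},{"claw": -0.3,"dp": [-26,0,0],"angular": [0,0,0]},{"claw": -0.3,"dp": [-26,0,0],"angular": [0,0,0]},{"claw": -0.3,"dp": [0,0,0],"angular": [0,0,0]},{"claw": -0.3,"dp": [0,0,25],"angular": [0,0,0]},{"claw": -0.3,"dp": [0,0,25],"angular": [0,0,0]},{"claw": -0.3,"dp": [0,0,25],"angular": [0,0,0]},{"claw": -0.3,"dp": [0,0,25],"angular": [0,0,0]},{"claw": -0.3,"dp": [0,0,20],"angular": [0,0,0]},{"claw": -0.3,"dp": [0,0,14],"angular": [0,0,0]},{"claw": -0.3,"dp": [0,0,0],"angular": [0,0,0]}]}}

```text
t: 6.7
tool_pos: [0.5116, 0.2215, 0.0398]
ee_rot: [0.001, 1.0, -0.013, -0.003]
wrist_force: [-0.2, -0.4, 0.2]
opening: 0.0553
finger_force: 0.0
```

{"op": "servo_tool", "data": {"targets": [{"claw": -0.3,"dp": [0,0,0],"angular": [0,0,0]},{"claw": -0.3,"dp": [0,0,0],"angular": [0,0,0]}]}}

```text
t: 6.87
tool_pos: [0.5144, 0.2232, 0.0443]
ee_rot: [-0.0, 1.0, -0.013, 0.0]
wrist_force: [0.1, -0.0, 0.3]
opening: 0.0559
finger_force: 0.0
```

{"op": "servo_tool", "data": {"targets": [{"claw": -0.3,"dp": [0,10,0],"angular": [0,0,0]},{"claw": -0.3,"dp": [0,10,0],"angular": [0,0,0]},{"claw": -0.3,"dp": [0,5,0],"angular": [0,0,0]},{"claw": -0.3,"dp": [0,4,0],"angular": [0,0,0]},{"claw": -0.3,"dp": [0,4,0],"angular": [0,0,0]},{"claw": -0.3,"dp": [0,4,0],"angular": [0,0,0]},{"claw": -0.3,"dp": [0,4,0],"angular": [0,0,0]},{"claw": -0.3,"dp": [0,0,0],"angular": [0,0,0]},{"claw": -0.3,"dp": [0,0,0],"angular": [0,0,0]}]}}

```text
t: 7.62
tool_pos: [0.5127, 0.1815, 0.0433]
ee_rot: [0.0, 1.0, -0.013, -0.0]
wrist_force: [0.3, 1.0, 1.0]
opening: 0.0557
finger_force: 0.4
```

Run:
```python
from h import *
f=grab('wrist')
cv2.imwrite('pics/w3.png',f['color']);s=manip.get_state();print(s['tool_pos'],s['wrist_force'],s['opening'])
```

```text
[0.51262175 0.18156719 0.04323833] [0.34911024 1.3163999  0.75814013] 0.05549790649532642
```

View pics/w3.png

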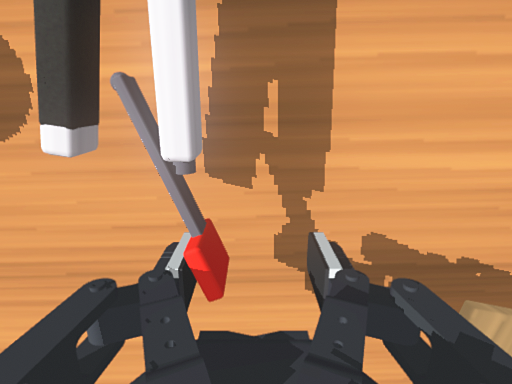

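The lever is deflected about 16 mm, with the tab at (207,260) against the left pad. The handles are still parallel, so they are still locked. I'll push a few mm further.

{"op": "servo_tool", "data": {"targets": [{"claw": -0.3,"dp": [0,2,0],"angular": [0,0,0]},{"claw": -0.3,"dp": [0,2,0],"angular": [0,0,0]},{"claw": -0.3,"dp": [0,0,0],"angular": [0,0,0]},{"claw": -0.3,"dp": [0,0,0],"angular": [0,0,0]},{"claw": -0.3,"dp": [0,0,0],"angular": [0,0,0]}]}}

```text
t: 8.08
tool_pos: [0.5126, 0.1806, 0.0435]
ee_rot: [-0.002, 1.0, -0.011, 0.0]
wrist_force: [1.0, 10.9, -3.3]
opening: 0.0553
finger_force: 4.5
```

Run:
```python
from h import *
f=grab('wrist')
cv2.imwrite('pics/w4.png',f['color']);s=manip.get_state();print(s['tool_pos'],s['wrist_force'],s['opening'])
```

```text
[0.51263117 0.1806242  0.04347332] [ 1.92372915 11.30629988 -3.19812504] 0.055237691939107
```

View pics/w4.png

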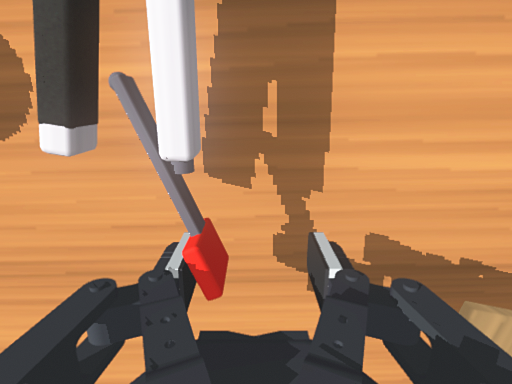

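The picture is nearly unchanged and the force is 11 N, so the lever is at its stop. I'll check numerically whether the handle is open by projecting its tip for both states.

Run:
```python
from h import *
f=grab('wrist');p=np.array([.67915,.2196,-.023926])
def R(a):return np.array([[np.cos(a),-np.sin(a)],[np.sin(a),np.cos(a)]])
for q in(0,.15):
  for y in(6,20):
    v=R(-(0.15-q))@(np.array([-115,y])-[30,8])+[30,8]
    W=np.r_[p[:2]+R(p[2])@v/1e3,.071];print(q,y,v.round(1),w2pix(f,W).round())
for y in(-6,-20):print('fixed',w2pix(f,np.r_[p[:2]+R(p[2])@np.array([-.115,y/1e3]),.071]).round())
for a in(0,.3,.4):
  v=np.array([-106,0])+R(a)@[-59,0];print('lev',a,v,w2pix(f,np.r_[p[:2]+R(p[2])@v/1e3,.08]).round())
```

```text
0 6 [-113.7   27.7] [[ 74. 161.]]
0 20 [-111.6   41.5] [[ 39. 155.]]
0.15 6 [-115.    6.] [[129. 164.]]
0.15 20 [-115.   20.] [[ 94. 164.]]
fixed [[159. 164.]]
fixed [[194. 164.]]
lev 0 [-165.    0.] [[149. 286.]]
lev 0.3 [-162.36485286  -17.43569219] [[190. 281.]]
lev 0.4 [-160.34259865  -22.9756822 ] [[203. 277.]]
```

{"op": "servo_tool", "data": {"targets": [{"claw": -0.3,"dp": [0,-8,0],"angular": [0,0,0]},{"claw": -0.3,"dp": [0,-10,0],"angular": [0,0,0]},{"claw": -0.3,"dp": [0,-14,0],"angular": [0,0,0]},{"claw": -0.3,"dp": [0,-13,0],"angular": [0,0,0]},{"claw": -0.3,"dp": [0,0,0],"angular": [0,0,0]},{"claw": -0.3,"dp": [0,0,-20],"angular": [0,0,0]},{"claw": -0.3,"dp": [0,0,-30],"angular": [0,0,0]},{"claw": -0.3,"dp": [0,0,-30],"angular": [0,0,0]},{"claw": -0.3,"dp": [0,0,-35],"angular": [0,0,0]},{"claw": -0.3,"dp": [0,0,-35],"angular": [0,0,0]},{"claw": -0.3,"dp": [0,0,0],"angular": [0,0,0]},{"claw": -0.3,"dp": [0,0,0],"angular": [0,0,0]}]}}

```text
t: 9.18
tool_pos: [0.515, 0.223, 0.1954]
ee_rot: [-0.0, 1.0, -0.013, 0.002]
wrist_force: [-0.0, -0.8, -0.8]
opening: 0.0553
finger_force: 0.0
```

Run:
```python
from h import *
f=grab('wrist')
cv2.imwrite('pics/w5.png',f['color']);s=manip.get_state();print(s['tool_pos'],s['wrist_force'],s['opening'])
```

```text
[0.51410041 0.22240434 0.19364035] [-0.45924755 -0.20220073 -0.10153732] 0.05560731780797874
```

View pics/w5.png

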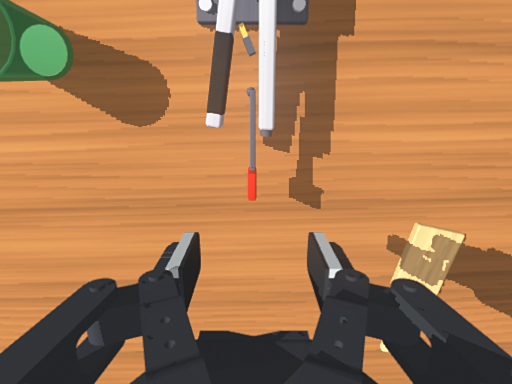

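The pliers have sprung open: the black handle is splayed, with its end at (214,122). The lever is back at rest at (252,185), and nothing is touching. One check of the dowel and vase from the scene camera.

Run:
```python
from h import *
import pickle
a=pickle.load(open('f0.pkl','rb'))['scene']['color'];b=grab('scene')['color']
k=lambda i:cv2.resize(i[180:260,220:415],None,fx=4,fy=3.6,interpolation=cv2.INTER_CUBIC)
cv2.imwrite('pics/s2.png',np.vstack([k(a),k(b)]))
```

```text
(no output)
```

View pics/s2.png

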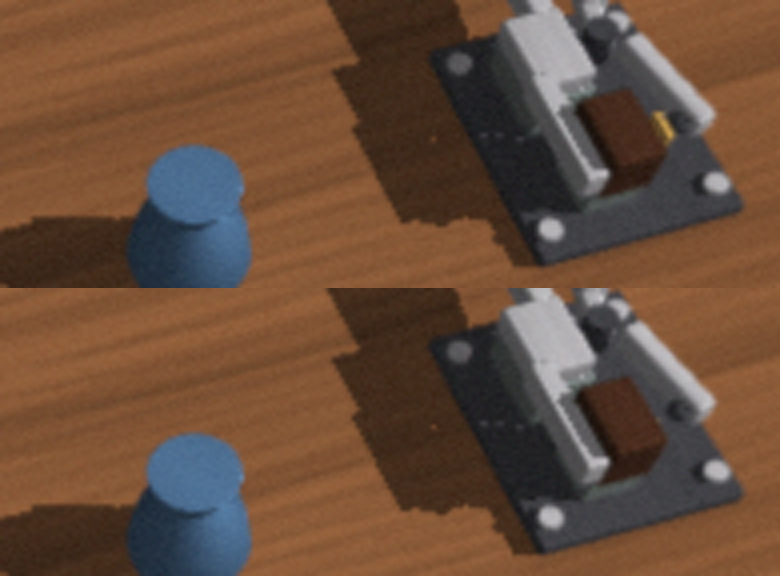

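Comparing before (upper half) and after (lower half): the brass head at (662,128) no longer stands out from the block, and the vase is unmoved.

```bash
python3 -c "
from workcell import manip
print(manip.finish_job())"
```

```text
the job is handed in; nothing more can be done
None
```

The job is done and handed in: the pliers locked with the dowel pressed in, the red lever sprang them open again and is back at rest, and neither the vase nor the spare pliers were touched.

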